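Swing the hold-downs over a board in its solder carrier

TASK

Lock the circuit board into its solder carrier: with a fingertip, push the arm of each of the three open hold-downs round over the board's edge until it is fully home against its stop pin. The fourth is already closed and stays closed. Grip nothing and pick nothing up, do not force the arms, press on the board or shove the carrier along the bench, leave the things around it alone, and finish clear of everything.

Things in the scene. Friction and masses are not known exactly. Their poses are not given: they have to be found in the camera images.
- carrier: dark solder carrier plate, 240 (x) by 190 (y) mm, loose on four rubber feet, about 1.8 kg, lying any way round. Origin under its centre at bench level, z up. Upper face 28 mm above the bench; an aluminium bar, 10 mm wide, 8 high, along each 190 mm side. The board lies flush in its pocket, long side along x. Two swing hold-downs stand along each 240 mm side
- board: green circuit board 150 by 92 by 2 mm, loose in the carrier's pocket with 1.5 mm play all round. Origin under its centre, 26 mm above the bench, x along its long side; upper face flush with the carrier. Tall parts (up to 26 mm above the board) stand within 21 mm of its long centre line; the two outer strips of 25 mm along its long sides carry nothing taller than 3 mm
- holddown1 (a joint): swing angle (rad) of hold-down 1 about its vertical screw, in the carrier's -x, +y quarter. 0 = closed: arm along the carrier's -y, across the board's edge, hard on its stop pin; grows as it opens, clockwise seen from above, up to 2.1. Starts open, 1.1 to 1.9. Stays where left; 0.06 N m (2 N at 35 mm from the screw) turns it
- holddown1_pivot (a point): on the screw axis of hold-down 1, level with its arm's upper face, 41 mm above the bench; in the carrier's frame at (-34, +76) mm. A spring and a screw head, 13 mm diameter, stand here up to 57 mm above the bench. Its steel stop pin (6 mm diameter, 12 high) stands 18 mm from the axis towards the board, just beside the closed arm, on the side of the carrier's middle
- holddown1_end (a point): moves with hold-down 1: on its arm's upper face, on the centre line, 39 mm from the screw axis and 7 short of the rounded end. The arm is bare aluminium, 14 mm wide, 46 mm from axis to end, 12 mm tall (29 to 41 mm above the bench); all four are alike
- holddown2 (a joint): swing angle (rad) of hold-down 2 about its vertical screw, in the carrier's +x, +y quarter. 0 = closed: arm along the carrier's -y, across the board's edge, hard on its stop pin; grows as it opens, counter-clockwise seen from above, up to 2.1. Starts open, 1.1 to 1.9. Stays where left; 0.06 N m (2 N at 35 mm from the screw) turns it
- holddown2_pivot (a point): on the screw axis of hold-down 2, level with its arm's upper face, 41 mm above the bench; in the carrier's frame at (+34, +76) mm. A spring and a screw head, 13 mm diameter, stand here up to 57 mm above the bench. Its steel stop pin (6 mm diameter, 12 high) stands 18 mm from the axis towards the board, just beside the closed arm, on the side of the carrier's middle
- holddown2_end (a point): moves with hold-down 2: on its arm's upper face, on the centre line, 39 mm from the screw axis and 7 short of the rounded end. The arm is bare aluminium, 14 mm wide, 46 mm from axis to end, 12 mm tall (29 to 41 mm above the bench); all four are alike
- holddown3 (a joint): swing angle (rad) of hold-down 3 about its vertical screw, in the carrier's -x, -y quarter. 0 = closed: arm along the carrier's +y, across the board's edge, hard on its stop pin; grows as it opens, counter-clockwise seen from above, up to 2.1. Starts open, 1.1 to 1.9. Stays where left; 0.06 N m (2 N at 35 mm from the screw) turns it
- holddown3_pivot (a point): on the screw axis of hold-down 3, level with its arm's upper face, 41 mm above the bench; in the carrier's frame at (-34, -76) mm. A spring and a screw head, 13 mm diameter, stand here up to 57 mm above the bench. Its steel stop pin (6 mm diameter, 12 high) stands 18 mm from the axis towards the board, just beside the closed arm, on the side of the carrier's middle
- holddown3_end (a point): moves with hold-down 3: on its arm's upper face, on the centre line, 39 mm from the screw axis and 7 short of the rounded end. The arm is bare aluminium, 14 mm wide, 46 mm from axis to end, 12 mm tall (29 to 41 mm above the bench); all four are alike
- holddown4 (a joint): swing angle (rad) of hold-down 4 about its vertical screw, in the carrier's +x, -y quarter. 0 = closed: arm along the carrier's +y, across the board's edge, hard on its stop pin; grows as it opens, clockwise seen from above, up to 2.1. Starts closed, at 0. Stays where left; 0.06 N m (2 N at 35 mm from the screw) turns it
- holddown4_pivot (a point): on the screw axis of hold-down 4, level with its arm's upper face, 41 mm above the bench; in the carrier's frame at (+34, -76) mm. A spring and a screw head, 13 mm diameter, stand here up to 57 mm above the bench. Its steel stop pin (6 mm diameter, 12 high) stands 18 mm from the axis towards the board, just beside the closed arm, on the side of the carrier's middle
- holddown4_end (a point): moves with hold-down 4: on its arm's upper face, on the centre line, 39 mm from the screw axis and 7 short of the rounded end. The arm is bare aluminium, 14 mm wide, 46 mm from axis to end, 12 mm tall (29 to 41 mm above the bench); all four are alike
- reel: reel of solder, grey, 62 mm diameter, 46 mm high, standing upright on the bench beside the carrier; bystander. Origin under its centre
- stripper: wire stripper with red grips, 155 mm long, 52 wide, 12 high, lying by an end of the carrier; bystander. Origin between its grips at bench level, x towards the jaws, which end 77 mm from the origin
- bottle: drink bottle, clear with a yellow cap, 64 mm diameter, 190 mm high, standing to the robot's left; bystander. Origin under its centre
Mind the look-alikes: they are no part of the job. Of the things that look like the board, the middle-sized one is meant.

How it is judged:
By the outcome, as a careful person would: the job done as asked, in the order asked, and still so for the second after the job is handed in, with the robot touching nothing.
It also fails if it takes over 61 s, if anything falls off the work surface, if the arm or the gripper's body presses on something with over 40 N, if the wrist force passes 120 N, or if a joint passes its speed limit or range.

ROBOT

A 6-joint arm with a two-finger parallel gripper is mounted at the origin on the work surface. World frame = base frame: x ahead of the robot, y to its left, z up, the work surface at z = 0. Lengths are in m, angles in rad, forces in N, time in s.
With the tool pointing down it reaches from about 0.25 to 0.725 m from the base axis. Payload 9.7 kg.
Tool frame: the origin (TCP) lies at the very end of the fingers, on their centre line; the grasp point (between the pads) lies 19 mm behind it (r.tcp_to_grasp is the distance from the TCP to the grasp point, in m); z points along the fingers, y is the direction in which the jaws open and shut (so a half turn about z gives the same grasp; the last joint's range is limited). The gripper opens to 85 mm and grips with 20 to 120 N. Pads are 22 mm wide; open, the fingers measure 114 mm over their backs; the gripper's body (76 mm by 85 mm) begins 54 mm behind the grasp point. The pads swing forward as they close: fully open they stand 13 mm farther back than shut.
Start: joints at [-1.106, 0.087, 0.176, 1.66, 0, 1.571], TCP at [0.247, -0.492, 0.207] pointing down, gripper open.
Joint ranges: [-3.13, 3.13], [-0.85, 1.81], [-1.15, 1.24], [-2.2, 2.28], [-1.44, 1.52], [-3.14, 3.14]. Speed limits (rad/s): [2.22, 2.22, 2.57, 3.14, 3.14, 3.14].

INTERFACE

Orientations are given as a rotation vector (axis times angle).
In Python, from station import r, viewer, spotter gives the robot as it stands.
- The arm moves only by the shell command python3 -m inch 'ROWS'. ROWS is JSON, one flat list of numbers, 7 for each row, row after row: the shift along the tool's x, y, z in m, then the turn, a rotation vector about the tool's x, y, z in rad, then the gripper command: -1 is shut, 1 is fully open, values between are in proportion. A call has 1 to 10 rows; each row is the pose to reach, as a shift and turn from the pose measured when the call began, along the tool's axes at that moment; what a row does not reach only later rows make up. A row lasts 1/10 s, in which the tool goes at most 50 mm and 8.59 degrees, less where a joint would pass 70% of its speed; a pose out of reach is approached as far as the arm can. A call with a gripper value outside its range is refused whole. The fingers move at their own pace and stop on an object; the grip force is fixed at half the most. Time passes only in rows, so rows that repeat a pose let the fingers close. It gives the time, the measured TCP pose, the force and the opening at its end, in the units of the state.
- r.read_state(): the state, without advancing time (a new reading comes with each control period).
- viewer.get_image(name): name is "side" or "top"; returns a dict with "frame" (420x560x3 uint8, blue, green, red), "mtx" (3x3 intrinsics, pixels), "k1" (the pictures are not rectified: a ray, as slopes to the right and down, at radius r is drawn at 1 + k1 r^2 times it, then the intrinsics apply), "pose" (4x4, takes a point from camera to world coordinates). Camera axes: x right, y up, looking along -z (the intrinsics and any distortion apply to the point x, -y, -z); pixel columns grow to the right and rows downward; lengths in m; the calibration is good to about 2 mm. A picture is of the moment at which its call begins. There is no depth.
- r.close_job(): hands the job in, once; it reports no verdict.
Trained networks look in a picture, given as the dict that the camera call returned (one of the last four; its "shot" number tells which), for a name from the list of things; names that differ only in an ending like _2 or _b are one class to them, and where a whole thing is asked for, a point or a joint stands for the part that bears it (a point fixed in the world has none). Each returns a list of dicts, best first, with "p" (0 to 1); they miss things now and then, are a little off and sometimes report something else, mostly with a low value. They report only what shows in the picture. A call takes as long as a camera call. They do not tell look-alikes from the thing itself.
- spotter.find_in(thing, picture): "extent" ([left, top, right, bottom] in pixels, round what is visible of it).
The state is a dict: "t": time; "joints": joint angles; "dq": joint speeds; "joint_torque": joint torques, N m; "eef_pos": TCP position; "ee_rot": TCP orientation; "force": force on the tool from outside, world axes, zero at the start; "ft_torque": the same for the moment, N m; "opening": opening from 0.0 (shut) to 1.0 (fully open).
Only numpy, scipy, OpenCV 4.12 (cv2) and the standard library are available. Lean on these libraries where they do the work, as an engineer would, in place of code of your own. Each camera call takes 0.05 s, during which the arm holds its last target. There are 200 camera calls.

## Working session

There is one attempt and no reset: what is moved stays moved. The work goes in short steps, Python scripts to look and compute and a shell command to move; the robot and the scene stay as the last step left them, time stands still between calls to the robot, and variables do not carry over. Pictures are saved under pics/ and viewed, about 8 in all and at most 12, crops included, and the job is handed in when it is done.

```bash
ls; mkdir -p pics
python3 - <<'E'
from station import r, viewer, spotter
import cv2
print({k:v for k,v in r.read_state().items()})
for n in("top","side"):
    p=viewer.get_image(n); cv2.imwrite(f"pics/{n}0.png",cv2.resize(p["frame"],(800,600),interpolation=cv2.INTER_CUBIC))
    print(n,p["mtx"].tolist(),p["k1"],p["pose"].round(4).tolist())
    for t in("carrier","board","holddown1","holddown1_pivot","holddown1_end","reel","stripper","bottle"):
        print(t,[([round(x) for x in d["extent"]],round(d["p"],2)) for d in spotter.find_in(t,p)][:5])
E
```

```text
pics
{'t': 0.0, 'joints': array([-1.10598590e+00,  8.74430410e-02,  1.75113232e-01,  1.65980836e+00,
        2.08006428e-06,  1.57079278e+00]), 'dq': array([-2.05536456e-03, -7.00573005e-04,  1.47655480e-03, -9.69948453e-05,
        1.64317111e-04,  7.58513803e-05]), 'joint_torque': array([ 9.26453286e-04, -5.20389783e+01,  4.64802575e+01,  1.62798178e-02,
        1.09761070e-04, -3.70775172e-05]), 'eef_pos': array([ 0.24641711, -0.49140342,  0.20628174]), 'ee_rot': array([-3.05585925e+00, -7.23272208e-01,  4.82074644e-04]), 'force': array([ 0.58901496,  0.90601792, -0.00184988]), 'ft_torque': array([-0.02711343, -0.02212978,  0.02726364]), 'opening': 0.996345843688596}
top [[438.2071299082732, 0.0, 278.89127708001365], [0.0, 438.2071299082732, 210.70063655346297], [0.0, 0.0, 1.0]] -0.04124986388132452 [[0.0278, 0.9947, -0.099, 0.4513], [-0.9996, 0.0279, 0.0001, 0.0412], [0.0028, 0.099, 0.9951, 1.1967], [0.0, 0.0, 0.0, 1.0]]
carrier [([250, 169, 356, 280], 0.61), ([242, 176, 267, 204], 0.58)]
board [([377, 243, 460, 307], 0.88), ([271, 190, 336, 255], 0.84), ([377, 175, 418, 209], 0.
[... 464 characters left out ...]
10778638669, 205.49367584115484], [0.0, 0.0, 1.0]] -0.10872102825617715 [[-0.9979, 0.0399, -0.0514, 0.5036], [-0.065, -0.6407, 0.7651, 0.9006], [-0.0024, 0.7668, 0.6419, 0.7756], [0.0, 0.0, 0.0, 1.0]]
carrier [([224, 168, 342, 241], 0.76), ([273, 209, 286, 226], 0.61)]
board [([302, 125, 360, 166], 0.84), ([241, 140, 268, 163], 0.58), ([251, 180, 313, 218], 0.55)]
holddown1 [([272, 210, 287, 229], 0.73), ([284, 169, 295, 185], 0.4)]
holddown1_pivot [([272, 206, 284, 231], 0.6), ([270, 277, 306, 358], 0.6), ([279, 167, 295, 183], 0.35)]
holddown1_end [([273, 209, 286, 231], 0.61)]
reel [([233, 217, 259, 250], 0.73)]
stripper [([217, 166, 248, 184], 0.48)]
bottle [([273, 276, 304, 361], 0.58)]
```

Run:
```python
import cv2
a=cv2.imread("pics/top0.png")
# full frame scale 800/560
c=lambda x0,y0,x1,y1,im:im[int(y0*10/7):int(y1*10/7),int(x0*10/7):int(x1*10/7)]
cv2.imwrite("pics/c_top.png",cv2.resize(c(230,160,370,290,a)[:],(646,600),interpolation=cv2.INTER_CUBIC))
```

```text
(no output)
```

View pics/top0.png

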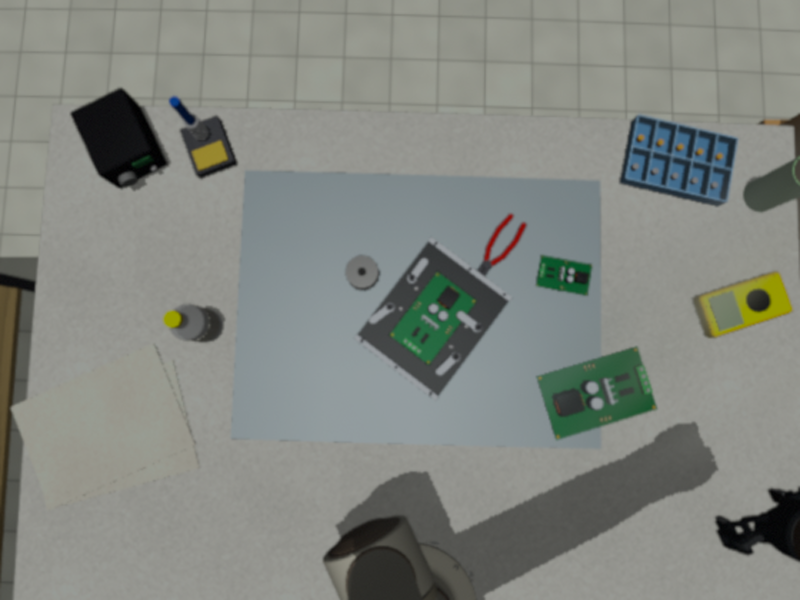

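View pics/c_top.png

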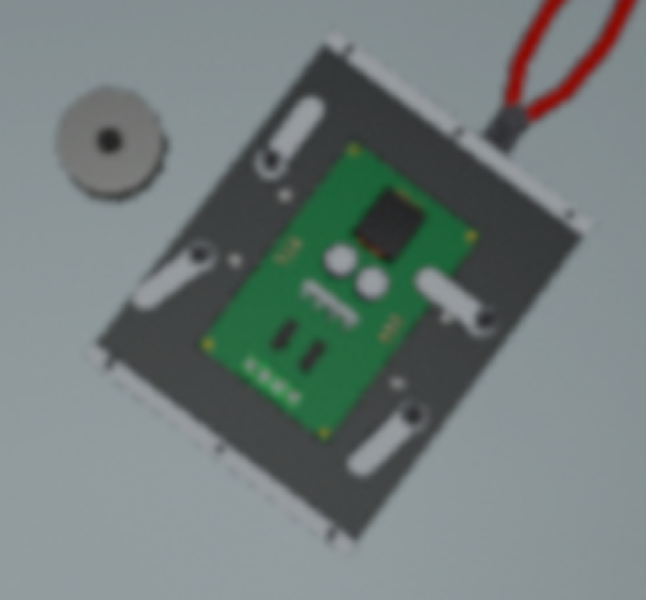

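The view shows three boards: a small one at image px (395,192), one in the carrier at (303,223), and a large one at (418,275). I choose the middle-sized one in the carrier. The crop confirms it: the closed arm (pivot 485,318 in the crop) is hold-down 4, C (413,413) is 3, A (270,160) is 2 and B (200,255) is 1. Next I fit the pose.

```bash
cat > h.py <<'E'
import numpy as np, cv2
from scipy.optimize import least_squares
PIV={1:(-.034,.076),2:(.034,.076),3:(-.034,-.076),4:(.034,-.076)}
CL={1:-np.pi/2,2:-np.pi/2,3:np.pi/2,4:np.pi/2}; SG={1:-1,2:1,3:1,4:-1}
def proj(P,p):
    P=np.atleast_2d(P); T=np.linalg.inv(p["pose"]); c=P@T[:3,:3].T+T[:3,3]
    s=np.c_[c[:,0],-c[:,1]]/-c[:,2:3]; s=s*(1+p["k1"]*(s**2).sum(1,keepdims=True))
    return s@p["mtx"][:2,:2].T+p["mtx"][:2,2]
def ray(px,p,z):
    f=lambda q:(proj([q[0],q[1],z],p)[0]-px)
    return least_squares(f,[.45,0]).x
def c2w(pose,q):
    x,y,a=pose; R=np.array([[np.cos(a),-np.sin(a)],[np.sin(a),np.cos(a)]]); return np.atleast_2d(q)@R.T+[x,y]
def w2c(pose,q):
    x,y,a=pose; R=np.array([[np.cos(a),-np.sin(a)],[np.sin(a),np.cos(a)]]); return (np.atleast_2d(q)-[x,y])@R
def armpt(i,th,d):
    a=CL[i]+SG[i]*th; return np.array(PIV[i])+d*np.array([np.cos(a),np.sin(a)])
E
python3 - <<'E'
from h import *
from station import r,viewer
p=viewer.get_image("top"); s=viewer.get_image("side")
I=lambda c:np.array([230,160])+np.array(c)/4.614-0.3
pts=[(PIV[2],.057,(270,160)),(PIV[1],.057,(200,255)),(PIV[3],.057,(413,413)),(PIV[4],.057,(485,318)),
((.12,.095),.036,(325,35)),((.12,-.095),.036,(592,225)),((-.12,.095),.036,(95,348)),((-.12,-.095),.036,(350,550))]
f=lambda v:np.concatenate([proj([*c2w(v,q)[0],z],p)[0]-I(c) for q,z,c in pts])
o=least_squares(f,[.5,0,-.64]); v=o.x; print("pose",v.round(4)); print(o.fun.reshape(-1,2).round(1).tolist())
np.save("pose.npy",v)
tips={1:(141,303),2:(316,99),3:(355,472),4:(422,271)}
for i,c in tips.items():
    q=w2c(v,ray(I(c),p,.041))[0]-PIV[i]; th=SG[i]*(np.arctan2(q[1],q[0])-CL[i]); th=(th+np.pi)%(2*np.pi)-np.pi
    print(i,"len",np.hypot(*q).round(4),"th",th.round(3),"pivot w",c2w(v,PIV[i])[0].round(4))
w=ray(I((108,140)),p,.046); print("reel",w,w2c(v,w)[0])
for b in [(395,192),(418,275)]: print(w2c(v,ray(b,p,0)))
w=ray(I((500,130)),p,.01);print("stripper jaw",w2c(v,w)[0])
# side overlay check
im=cv2.resize(s["frame"][130:270,200:380],None,fx=4,fy=4,interpolation=cv2.INTER_CUBIC)
th={1:1.5,2:1.5,3:1.5,4:0}
for i in PIV:
    for q,z in((PIV[i],.057),):
        u=(proj([*c2w(v,q)[0],z],s)[0]-[200,130])*4; cv2.circle(im,tuple(int(k) for k in u),4,(0,0,255),1)
for q in [(.12,.095),(.12,-.095),(-.12,.095),(-.12,-.095)]:
    u=(proj([*c2w(v,q)[0],.036],s)[0]-[200,130])*4; cv2.circle(im,tuple(int(k) for k in u),4,(0,255,255),1)
cv2.imwrite("pics/side_c.png",im)
E
```

```text
pose [ 0.5381 -0.025  -0.6141]
[[0.1, -0.5], [-0.3, -0.4], [0.5, 0.3], [0.3, -0.1], [1.4, -1.8], [0.8, -1.0], [-2.6, 1.8], [-0.2, 1.4]]
1 len 0.0429 th 1.815 pivot w [0.5541 0.0567]
2 len 0.0453 th 1.581 pivot w [0.6096 0.0176]
3 len 0.0462 th 1.417 pivot w [ 0.4665 -0.0675]
4 len 0.0444 th 0.035 pivot w [ 0.5221 -0.1067]
reel [0.61891428 0.11098319] [-0.01226452  0.15769573]
[[ 0.22238605 -0.15347449]]
[[ 0.07423852 -0.335766  ]]
stripper jaw [ 0.13493683 -0.0201262 ]
```

View pics/side_c.png

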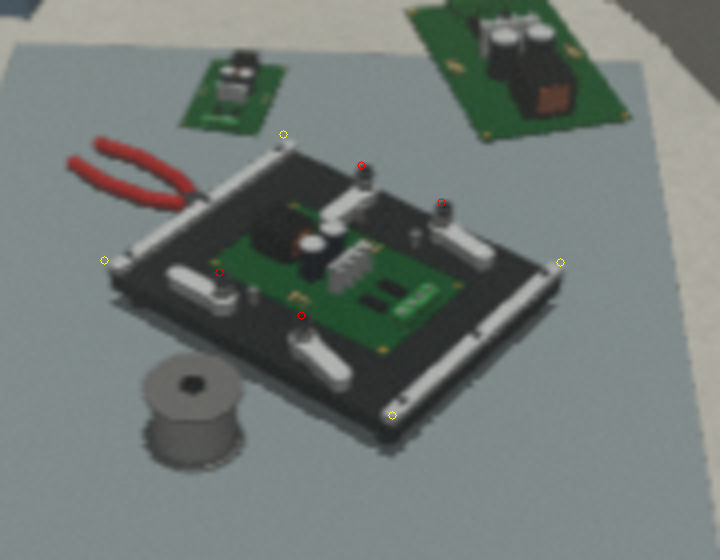

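The side view agrees with the fit, with an offset of about 2 px. I'll refine the fit using the screw heads in both views and work out the first move.

```bash
cat >> h.py <<'E'
from scipy.spatial.transform import Rotation as Ro
def go(pose,q,z,st,yaw=True):
    """shift in tool axes (m) + turn (rotvec) to carrier point q at z, tool x along carrier +y"""
    R=Ro.from_rotvec(st["ee_rot"]); a=pose[2]+np.pi/2
    T=Ro.from_matrix(np.array([[np.cos(a),np.sin(a),0],[np.sin(a),-np.cos(a),0],[0,0,-1]]))
    d=R.inv().apply(np.r_[c2w(pose,q)[0],z]-st["eef_pos"])
    return d.round(4).tolist(),(R.inv()*T).as_rotvec().round(3).tolist()
E
python3 - <<'E'
from h import *
from station import r,viewer
p=viewer.get_image("top"); s=viewer.get_image("side")
I=lambda c:np.array([230,160])+np.array(c)/4.614-0.3
S=lambda c:np.array([200,130])+np.array(c)/4-0.4
A={2:(270,160),1:(200,255),3:(413,413),4:(485,318)}
B={2:(220,282),1:(303,321),3:(443,207),4:(365,172)}
f=lambda v:np.concatenate([proj([*c2w(v,PIV[i])[0],.056],p)[0]-I(A[i]) for i in A]+[proj([*c2w(v,PIV[i])[0],.055],s)[0]-S(B[i]) for i in B])
o=least_squares(f,[.5,0,-.64]); v=o.x; print(v.round(4)); print(o.fun.reshape(-1,2).round(1).tolist()); np.save("pose.npy",v)
print(go(v,(-.0785,.112),.10,r.read_state()))
E
```

```text
[ 0.5378 -0.0239 -0.6128]
[[-0.3, -0.3], [-0.7, -0.2], [0.1, 0.4], [-0.1, 0.0], [0.3, -1.1], [0.2, -0.1], [0.0, -0.0], [-0.4, -0.4]]
([0.5315, -0.4097, 0.107], [0.0, -0.0, -0.493])
```

```bash
python3 -m inch '[0.13,-0.10,0.02,0,0,-0.1,-1, 0.26,-0.2,0.05,0,0,-0.25,-1, 0.4,-0.3,0.05,0,0,-0.4,-1, 0.53,-0.41,0.05,0,0,-0.493,-1, 0.53,-0.41,0.05,0,0,-0.493,-1, 0.53,-0.41,0.05,0,0,-0.493,-1, 0.53,-0.41,0.05,0,0,-0.493,-1, 0.53,-0.41,0.05,0,0,-0.493,-1, 0.53,-0.41,0.05,0,0,-0.493,-1, 0.53,-0.41,0.05,0,0,-0.493,-1]'
python3 - <<'E'
from h import *
from station import r
v=np.load("pose.npy"); print(go(v,(-.0785,.112),.07,r.read_state()))
E
```

```text
t: 2.1
eef_pos: [0.463, -0.0406, 0.1676]
ee_rot: [2.788, 1.448, 0.001]
force: [1.0, -0.8, -0.6]
opening: 0.001
([0.1687, -0.027, 0.0977], [0.001, -0.0, -0.0])
```

```bash
python3 -m inch '[0.05,-0.009,0,0,0,0,-1, 0.10,-0.018,0,0,0,0,-1, 0.15,-0.025,0.02,0,0,0,-1, 0.169,-0.027,0.06,0,0,0,-1, 0.169,-0.027,0.0975,0,0,0,-1, 0.169,-0.027,0.0975,0,0,0,-1, 0.169,-0.027,0.0975,0,0,0,-1]'
python3 - <<'E'
from h import *
from station import r,viewer
v=np.load("pose.npy"); st=r.read_state(); print(go(v,(-.0785,.112),.035,st),w2c(v,st["eef_pos"][:2]))
ims=[]
for n,(x,y) in (("top",(225,155)),("side",(240,150))):
    p=viewer.get_image(n); im=cv2.resize(p["frame"][y:y+120,x:x+100],None,fx=4,fy=4,interpolation=cv2.INTER_CUBIC)
    P=[[*c2w(v,q)[0],z] for q,z in [(w2c(v,st["eef_pos"][:2])[0]+np.array(o),st["eef_pos"][2]) for o in [(0,0),(.0145,.011),(-.0145,.011),(.0145,-.011),(-.0145,-.011)]]]
    P+=[[*c2w(v,PIV[1])[0],.057]]
    for u in (proj(P,p)-[x,y]+.4)*4: cv2.circle(im,tuple(int(k) for k in u),3,(0,0,255),1)
    ims.append(im)
cv2.imwrite("pics/hov1.png",np.hstack(ims))
E
```

```text
t: 2.8
eef_pos: [0.5379, 0.1129, 0.0708]
ee_rot: [2.788, 1.447, -0.0]
force: [-0.9, 0.2, 0.5]
opening: 0.005
([0.0001, 0.0001, 0.0358], [0.0, 0.0, -0.0]) [[-0.078607    0.11194559]]
```

View pics/hov1.png

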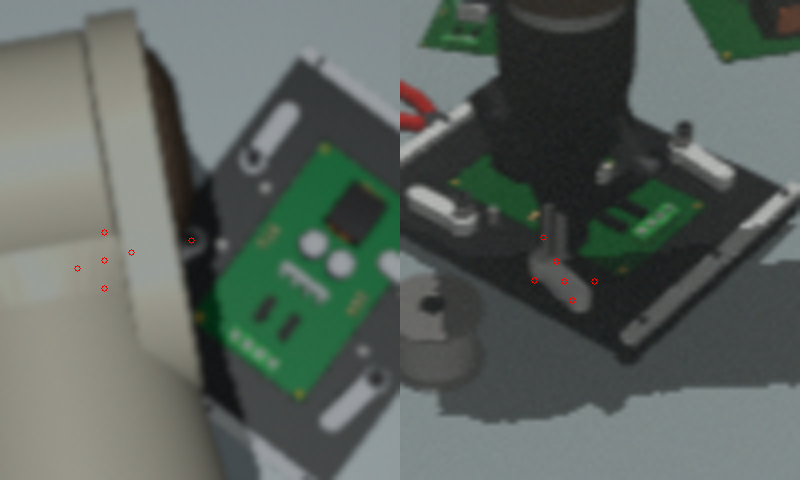

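In the side view the fingertip seems to end above its predicted spot. I'll enlarge and brighten that area before going down.

Run:
```python
from h import *
from station import r,viewer
v=np.load("pose.npy"); st=r.read_state()
p=viewer.get_image("side"); x,y=255,190
im=cv2.resize(p["frame"][y:y+50,x:x+60],None,fx=11,fy=11,interpolation=cv2.INTER_CUBIC)
im=(255*(im/255.)**.5).astype(np.uint8)
for z in (0,.02,.04):
  for o in [(0,0)]:
    u=(proj([*st["eef_pos"][:2],st["eef_pos"][2]+z],p)[0]-[x,y]+.5)*11; cv2.circle(im,tuple(int(k) for k in u),4,(0,0,255),1)
cv2.imwrite("pics/z1.png",im)
```

```text
(no output)
```

View pics/z1.png

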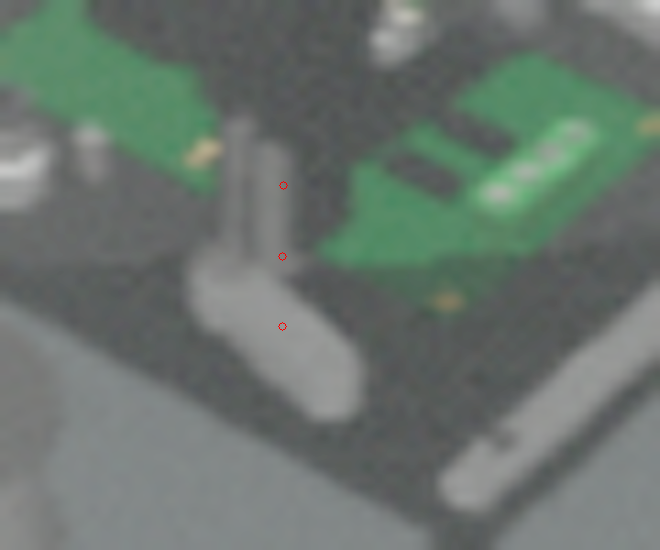

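The dark gripper hides the tip here. I'll check it over the plain mat, where the contrast is good.

```bash
python3 -m inch '[-0.025,-0.04,0,0,0,0,-1, -0.05,-0.08,0,0,0,0,-1, -0.074,-0.117,0,0,0,0,-1, -0.074,-0.117,0.02,0,0,0,-1, -0.074,-0.117,0.02,0,0,0,-1]'
python3 - <<'E'
from h import *
from station import r,viewer
v=np.load("pose.npy"); st=r.read_state()
p=viewer.get_image("side"); e=st["eef_pos"]; c=w2c(v,e[:2])[0]
u0=proj(e,p)[0]; x,y=[int(k) for k in u0-[35,40]]
im=cv2.resize(p["frame"][y:y+60,x:x+70],None,fx=10,fy=10,interpolation=cv2.INTER_CUBIC)
im=(255*(im/255.)**.6).astype(np.uint8)
P=[e,e+[0,0,.02],[*e[:2],0]]+[[*c2w(v,c+np.array(o))[0],e[2]] for o in [(.0145,.011),(-.0145,.011),(.0145,-.011),(-.0145,-.011)]]
for u in (proj(P,p)-[x,y]+.5)*10: cv2.circle(im,tuple(int(k) for k in u),4,(0,0,255),1)
cv2.imwrite("pics/z2.png",im)
E
```

```text
t: 3.45
eef_pos: [0.401, 0.1195, 0.0531]
ee_rot: [2.787, 1.445, 0.011]
force: [-0.2, -0.1, -1.0]
opening: 0.001
```

View pics/z2.png

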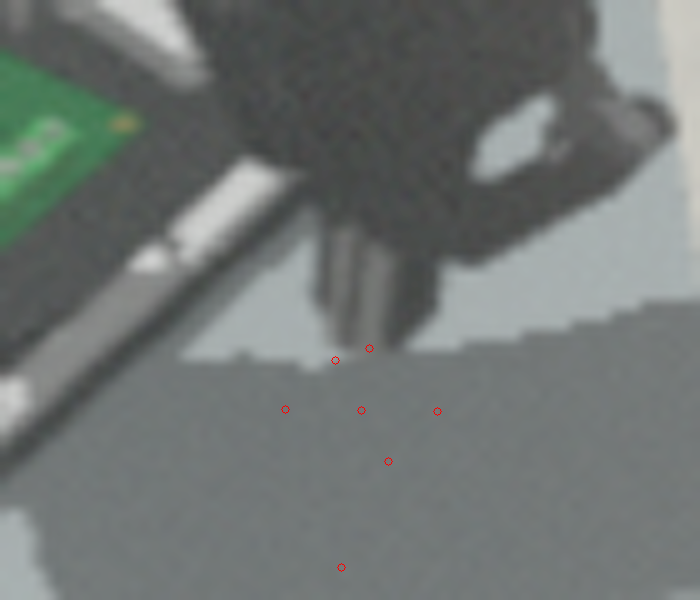

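```bash
python3 -m inch '[0,0,0.03,0,0,0,-1, 0,0,0.046,0,0,0,-1, 0,0,0.05,0,0,0,-1, 0,0,0.05,0,0,0,-1]'; python3 -m inch '[0,0,0.002,0,0,0,-1, 0,0,0.004,0,0,0,-1,0,0,0.004,0,0,0,-1]';python3 - <<'E'
from h import *
from station import r,viewer
v=np.load("pose.npy"); st=r.read_state()
e=st["eef_pos"]; c=w2c(v,e[:2])[0]; ims=[]
for n in("side","top"):
  p=viewer.get_image(n)
  u0=proj(e,p)[0]; x,y=[int(k) for k in u0-[20,35]]
  im=cv2.resize(p["frame"][y:y+60,x:x+40],None,fx=10,fy=10,interpolation=cv2.INTER_CUBIC)
  im=(255*(im/255.)**.6).astype(np.uint8)
  P=[e,e+[0,0,.02]]
  for u in (proj(P,p)-[x,y]+.5)*10: cv2.circle(im,tuple(int(k) for k in u),4,(0,0,255),1)
  ims.append(im)
cv2.imwrite("pics/z3.png",np.hstack(ims))
E
```

```text
t: 3.9
eef_pos: [0.4027, 0.1195, 0.0044]
ee_rot: [2.788, 1.444, 0.01]
force: [0.0, 0.4, 0.3]
opening: 0.0
t: 4.2
eef_pos: [0.4031, 0.1195, 0.0008]
ee_rot: [2.788, 1.444, 0.011]
force: [-0.2, 0.1, -0.5]
opening: 0.0
```

View pics/z3.png

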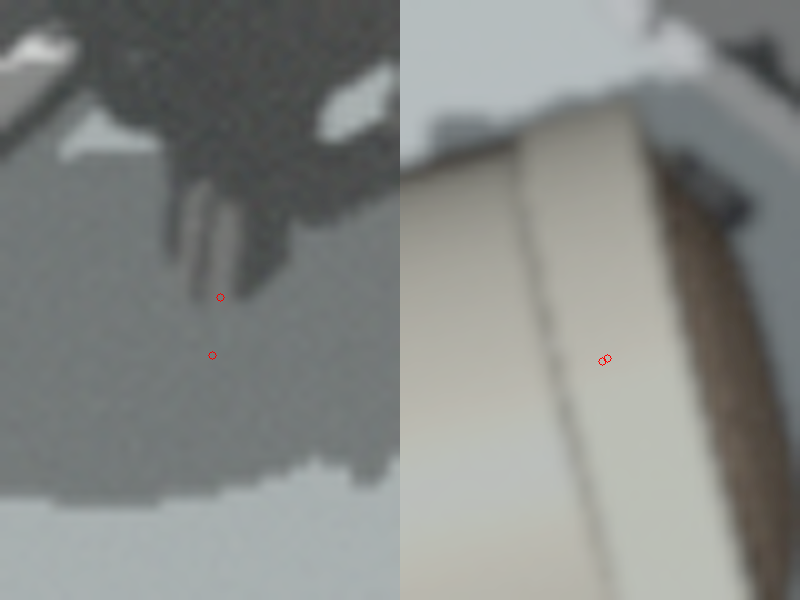

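```bash
python3 -m inch '[0,0,0.002,0,0,0,-1, 0,0,0.004,0,0,0,-1,0,0,0.004,0,0,0,-1]'
```

```text
t: 4.6
eef_pos: [0.4027, 0.1195, -0.0036]
ee_rot: [2.788, 1.444, 0.01]
force: [-0.5, -0.8, -0.3]
opening: 0.0
```

```bash
python3 -m inch '[0,0,0.003,0,0,0,-1, 0,0,0.006,0,0,0,-1, 0,0,0.009,0,0,0,-1,0,0,0.009,0,0,0,-1]'; python3 -m inch '[0,0,0.002,0,0,0,-1, 0,0,0.003,0,0,0,-1,0,0,0.003,0,0,0,-1]'
```

```text
t: 5.0
eef_pos: [0.4024, 0.1194, -0.0132]
ee_rot: [2.788, 1.444, 0.009]
force: [0.0, -0.0, -0.2]
opening: -0.0
t: 5.3
eef_pos: [0.4024, 0.1194, -0.0163]
ee_rot: [2.788, 1.444, 0.009]
force: [-0.0, -0.5, -0.3]
opening: -0.002
```

```bash
python3 -m inch '[0,0,0.001,0,0,0,-1, 0,0,0.002,0,0,0,-1,0,0,0.002,0,0,0,-1]'
```

```text
t: 5.6
eef_pos: [0.4023, 0.1194, -0.0184]
ee_rot: [2.788, 1.444, 0.009]
force: [0.7, -0.3, 0.3]
opening: -0.004
```

```bash
python3 -m inch '[0,0,0.001,0,0,0,-1, 0,0,0.001,0,0,0,-1]'; python3 -m inch '[0,0,0.001,0,0,0,-1, 0,0,0.001,0,0,0,-1]'
```

```text
t: 5.8
eef_pos: [0.4023, 0.1194, -0.0195]
ee_rot: [2.788, 1.444, 0.008]
force: [-0.6, 0.0, -0.1]
opening: 0.001
t: 6.0
eef_pos: [0.4022, 0.1193, -0.0207]
ee_rot: [2.788, 1.444, 0.008]
force: [0.1, -0.2, 0.0]
opening: -0.002
```

```bash
python3 -m inch '[0,0,0.001,0,0,0,-1, 0,0,0.001,0,0,0,-1]'; python3 -m inch '[0,0,0.001,0,0,0,-1, 0,0,0.001,0,0,0,-1]'
```

```text
t: 6.2
eef_pos: [0.4021, 0.1193, -0.0218]
ee_rot: [2.788, 1.444, 0.008]
force: [0.5, 0.4, 0.3]
opening: 0.002
t: 6.4
eef_pos: [0.402, 0.1193, -0.023]
ee_rot: [2.788, 1.444, 0.007]
force: [0.7, -0.1, -0.4]
opening: 0.002
```

Run:
```python
from h import *
from station import r,viewer
st=r.read_state(); e=st["eef_pos"]; print(st["force"],st["joints"].round(3))
p=viewer.get_image("side")
u0=proj(e,p)[0]; x,y=[int(k) for k in u0-[35,45]]
im=cv2.resize(p["frame"][y:y+60,x:x+70],None,fx=10,fy=10,interpolation=cv2.INTER_CUBIC)
im=cv2.normalize((255*(im/255.)**.6).astype(np.uint8),None,-60,300,cv2.NORM_MINMAX)
P=[e,e+[0,0,.02],[*e[:2],0]]
for u in (proj(P,p)-[x,y]+.5)*10: cv2.circle(im,tuple(int(k) for k in u),4,(0,0,255),1)
cv2.imwrite("pics/z4.png",im)
```

```text
[ 0.66228399 -0.13769416 -0.44078252] [ 2.890e-01 -2.000e-01 -5.440e-01  1.222e+00 -1.000e-03  2.475e+00]
```

View pics/z4.png

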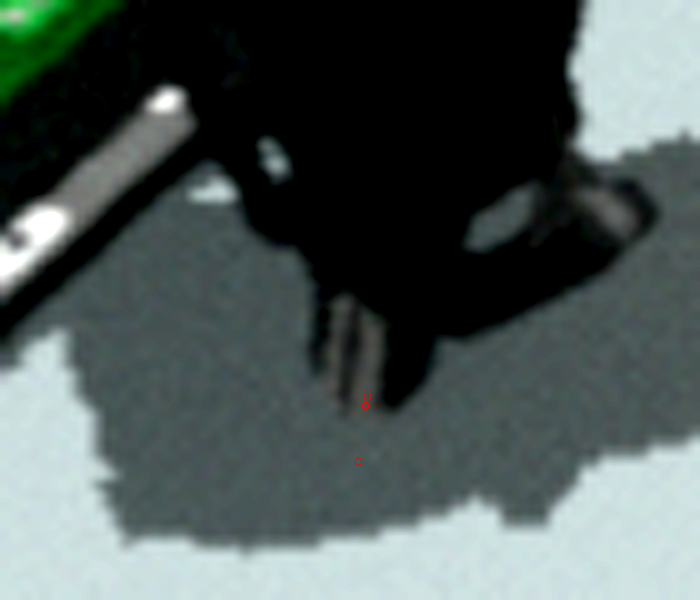

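```bash
python3 -m inch '[0,0,0.001,0,0,0,-1, 0,0,0.001,0,0,0,-1]'; python3 -m inch '[0,0,0.001,0,0,0,-1, 0,0,0.001,0,0,0,-1]'
```

```text
t: 6.65
eef_pos: [0.402, 0.1193, -0.024]
ee_rot: [2.788, 1.444, 0.007]
force: [-0.2, -0.6, 0.0]
opening: 0.002
t: 6.85
eef_pos: [0.4021, 0.1193, -0.0243]
ee_rot: [2.788, 1.444, 0.008]
force: [-2.6, -1.2, 8.6]
opening: -0.002
```

```bash
python3 -m inch '[0,0,-0.02,0,0,0,-1, 0,0,-0.06,0,0,0,-1, 0,0,-0.075,0,0,0,-1, 0,0,-0.075,0,0,0,-1]';python3 - <<'E'
from h import *
from station import r
v=np.load("pose.npy"); st=r.read_state(); print(go(v,(-.076,.112),.011,st),w2c(v,st["eef_pos"][:2]))
E
```

```text
t: 7.25
eef_pos: [0.4032, 0.1197, 0.0531]
ee_rot: [2.787, 1.444, 0.014]
force: [0.3, -0.4, -0.1]
opening: -0.001
([0.0719, 0.1163, 0.0434], [0.007, -0.007, -0.002]) [[-0.19271217  0.04006479]]
```

```bash
python3 -m inch '[0.03,0.04,0,0.007,-0.007,-0.002,-1, 0.055,0.08,0,0.007,-0.007,-0.002,-1, 0.072,0.116,0,0.007,-0.007,-0.002,-1, 0.072,0.116,0,0.007,-0.007,-0.002,-1, 0.072,0.116,0.03,0.007,-0.007,-0.002,-1, 0.072,0.116,0.042,0.007,-0.007,-0.002,-1, 0.072,0.116,0.042,0.007,-0.007,-0.002,-1]';python3 - <<'E'
from h import *
from station import r,viewer
v=np.load("pose.npy"); st=r.read_state(); e=st["eef_pos"]; print(go(v,(-.076,.112),.011,st),w2c(v,e[:2]))
p=viewer.get_image("side"); x,y=240,180
im=cv2.resize(p["frame"][y:y+60,x:x+70],None,fx=10,fy=10,interpolation=cv2.INTER_CUBIC)
im=(255*(im/255.)**.6).astype(np.uint8)
for u in (proj([e,e+[0,0,.024]],p)-[x,y]+.5)*10: cv2.circle(im,tuple(int(k) for k in u),4,(0,0,255),1)
cv2.imwrite("pics/s1.png",im)
E
```

```text
t: 7.95
eef_pos: [0.5375, 0.1113, 0.0096]
ee_rot: [-2.786, -1.447, 0.008]
force: [0.2, -0.4, 0.2]
opening: -0.001
([0.0015, 0.002, -0.0014], [-0.004, 0.004, 0.0]) [[-0.07802867  0.11046747]]
```

View pics/s1.png

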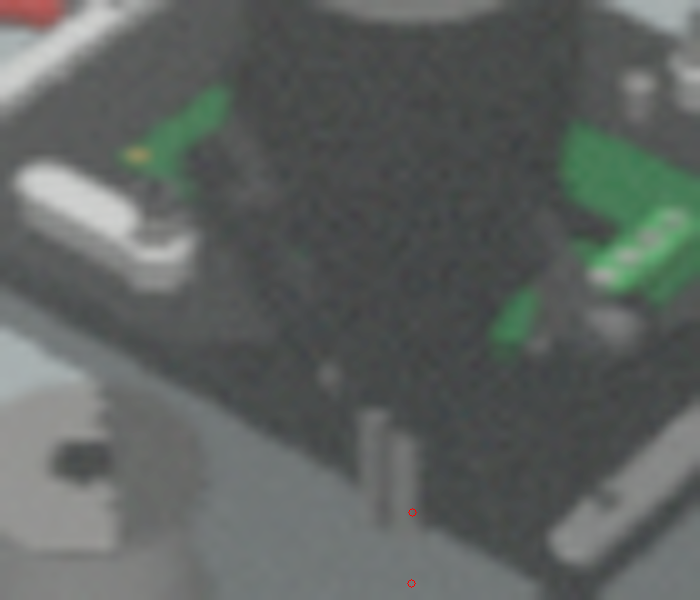

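```bash
python3 -m inch '[-0.004,0.0005,-0.001,-0.004,0.004,0,-1, -0.008,0.001,-0.001,-0.004,0.004,0,-1, -0.012,0.0015,-0.001,-0.004,0.004,0,-1, -0.0165,0.002,-0.001,-0.004,0.004,0,-1]';python3 -m inch '[-0.004,0,0,0,0,0,-1, -0.008,0,0,0,0,0,-1, -0.012,0,0,0,0,0,-1, -0.017,0,0,0,0,0,-1]'
python3 - <<'E'
from h import *
from station import r
v=np.load("pose.npy"); st=r.read_state(); e=st["eef_pos"]; print(w2c(v,e[:2])-PIV[1],e[2],st["force"].round(1),go(v,(-.076,.112),.011,st)[1])
E
```

```text
t: 8.4
eef_pos: [0.531, 0.0973, 0.0136]
ee_rot: [2.788, 1.449, 0.008]
force: [-1.1, 5.6, 3.6]
opening: 0.003
t: 8.8
eef_pos: [0.5213, 0.083, 0.0138]
ee_rot: [2.787, 1.448, 0.009]
force: [1.0, 1.7, 3.0]
opening: 0.001
[[-0.04098332  0.00198664]] 0.013761305730820766 [1.  1.7 3. ] [0.003, -0.005, 0.0]
```

```bash
cat > snap.py <<'E'
import sys
from h import *
from station import r,viewer
v=np.load("pose.npy"); e=r.read_state()["eef_pos"]; ims=[]
for n,(x,y) in (("top",(245,165)),("side",(235,160))):
    p=viewer.get_image(n)
    im=cv2.resize(p["frame"][y:y+110,x:x+110],None,fx=3.6,fy=3.6,interpolation=cv2.INTER_CUBIC) if n=="top" else cv2.resize(p["frame"][y:y+80,x:x+80],(400,396),interpolation=cv2.INTER_CUBIC)
    im=cv2.resize(im,(400,400)); ims.append((255*(im/255.)**.6).astype(np.uint8))
cv2.imwrite(sys.argv[1],np.hstack(ims))
E
python3 snap.py pics/a1.png
```

```text
(no output)
```

View pics/a1.png

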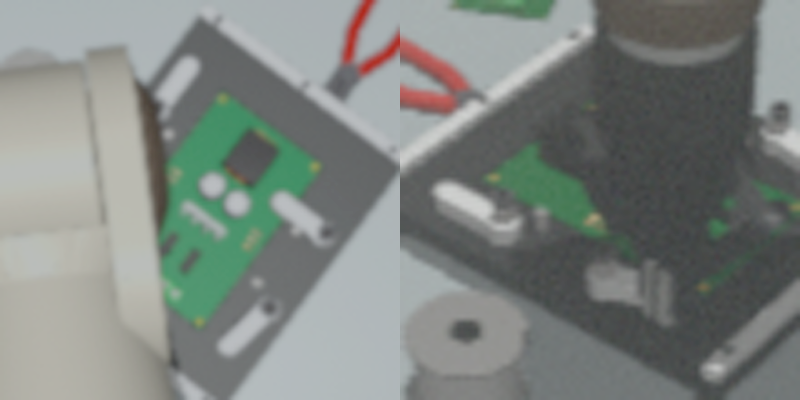

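```bash
python3 -m inch '[-0.004,0.001,0.001,0,0,0,-1, -0.008,0.0025,0.002,0,0,0,-1, -0.012,0.004,0.002,0,0,0,-1, -0.016,0.0055,0.002,0,0,0,-1, -0.018,0.007,0.002,0,0,0,-1]';python3 -m inch '[-0.003,0.003,0,0,0,0,-1, -0.005,0.006,0,0,0,0,-1, -0.007,0.008,0,0,0,0,-1, -0.007,0.008,0,0,0,0,-1]'
cat > rel.py <<'E'
import sys
from h import *
from station import r
i=int(sys.argv[1]); v=np.load("pose.npy"); st=r.read_state(); e=st["eef_pos"]
F=Ro.from_rotvec(st["ee_rot"]).inv().apply(st["force"])
print("rel mm",((w2c(v,e[:2])[0]-PIV[i])*1e3).round(1),"z",e[2].round(4),"Ftool",F.round(1),"turn",go(v,(0,0),.011,st)[1])
E
python3 rel.py 1
```

```text
t: 9.4
eef_pos: [0.5162, 0.0634, 0.0113]
ee_rot: [2.788, 1.447, 0.007]
force: [-0.1, 1.3, -0.2]
opening: -0.003
t: 9.8
eef_pos: [0.5187, 0.0525, 0.0112]
ee_rot: [2.788, 1.446, 0.006]
force: [-0.3, 0.2, 0.4]
opening: -0.001
rel mm [-25.6 -24.4] z 0.0112 Ftool [-0.  -0.4 -0.4] turn [0.003, -0.003, -0.001]
```

```bash
python3 -m inch '[-0.001,0.001,0,0,0,0,-1, -0.002,0.0025,0,0,0,0,-1, -0.0025,0.004,0,0,0,0,-1]';python3 rel.py 1; python3 -m inch '[0,0.001,0,0,0,0,-1, 0,0.002,0,0,0,0,-1]'; python3 rel.py 1
```

```text
t: 10.1
eef_pos: [0.5205, 0.0481, 0.0112]
ee_rot: [2.788, 1.447, 0.006]
force: [-1.0, 1.9, -0.4]
opening: -0.001
rel mm [-21.6 -27.1] z 0.0112 Ftool [ 1.  -1.9  0.4] turn [0.002, -0.003, -0.001]
t: 10.3
eef_pos: [0.5218, 0.0468, 0.0111]
ee_rot: [2.788, 1.447, 0.004]
force: [-1.7, -0.2, 0.6]
opening: 0.0
rel mm [-19.8 -27.4] z 0.0111 Ftool [-1.1 -1.2 -0.6] turn [0.002, -0.002, -0.001]
```

```bash
python3 -m inch '[0,0.001,0,0,0,0,-1, 0,0.002,0,0,0,0,-1]'; python3 rel.py 1;  python3 -m inch '[0,0.001,0,0,0,0,-1,0,0.001,0,0,0,0,-1]'; python3 rel.py 1
```

```text
t: 10.5
eef_pos: [0.5233, 0.0455, 0.011]
ee_rot: [2.788, 1.446, 0.004]
force: [-1.9, 0.3, -0.5]
opening: 0.001
rel mm [-17.8 -27.6] z 0.011 Ftool [-0.9 -1.7  0.5] turn [0.002, -0.002, -0.001]
t: 10.7
eef_pos: [0.5241, 0.0448, 0.0109]
ee_rot: [2.788, 1.446, 0.003]
force: [-1.6, 0.6, 0.0]
opening: 0.001
rel mm [-16.7 -27.7] z 0.0109 Ftool [-0.4 -1.7 -0. ] turn [0.002, -0.001, -0.001]
```

```bash
python3 -m inch '[0,0.001,0,0,0,0,-1,0,0.001,0,0,0,0,-1]'; python3 rel.py 1
```

```text
t: 10.9
eef_pos: [0.525, 0.0441, 0.0109]
ee_rot: [2.788, 1.446, 0.003]
force: [-1.4, -0.6, 0.6]
opening: -0.001
rel mm [-15.7 -27.7] z 0.0109 Ftool [-1.2 -0.8 -0.6] turn [0.002, -0.001, -0.001]
```

```bash
for k in 1 2; do :; done; python3 -m inch '[0,0.001,0,0,0,0,-1,0,0.001,0,0,0,0,-1]'; python3 rel.py 1
```

```text
t: 11.1
eef_pos: [0.5258, 0.0435, 0.0108]
ee_rot: [2.788, 1.446, 0.003]
force: [-1.6, 1.3, -1.0]
opening: -0.004
rel mm [-14.6 -27.8] z 0.0108 Ftool [ 0.1 -2.1  1. ] turn [0.002, -0.001, -0.001]
```

```bash
python3 -m inch '[0,0.001,0,0,0,0,-1,0,0.001,0,0,0,0,-1]'; python3 rel.py 1
```

```text
t: 11.3
eef_pos: [0.5268, 0.0428, 0.0108]
ee_rot: [2.788, 1.446, 0.003]
force: [-1.0, 0.2, 0.3]
opening: -0.0
rel mm [-13.4 -27.8] z 0.0108 Ftool [-0.4 -1.  -0.3] turn [0.002, -0.001, -0.001]
```

```bash
python3 -m inch '[0,0.001,0,0,0,0,-1,0,0.001,0,0,0,0,-1]'; python3 rel.py 1
```

```text
t: 11.5
eef_pos: [0.5271, 0.0425, 0.0107]
ee_rot: [-2.789, -1.447, -0.002]
force: [-5.7, 2.1, 1.2]
opening: 0.001
rel mm [-13.  -27.8] z 0.0107 Ftool [-1.6 -5.9 -1.2] turn [0.001, -0.001, -0.001]
```

```bash
python3 -m inch '[0,-0.006,0,0,0,0,-1, 0,-0.008,-0.01,0,0,0,-1, 0,-0.008,-0.05,0,0,0,-1, 0,-0.008,-0.06,0,0,0,-1, 0,-0.008,-0.06,0,0,0,-1]'
python3 - <<'E'
from h import *
from station import r
v=np.load("pose.npy"); st=r.read_state(); print(go(v,(.075,.108),.012,st))
E
```

```text
t: 12.0
eef_pos: [0.5222, 0.0473, 0.0736]
ee_rot: [2.787, 1.446, 0.009]
force: [-1.1, -0.3, 0.0]
opening: -0.0
([0.0586, 0.1284, 0.0624], [0.004, -0.004, -0.001])
```

```bash
python3 -m inch '[0.025,0.045,0,0.004,-0.004,-0.001,-1, 0.05,0.09,0,0.004,-0.004,-0.001,-1, 0.0586,0.128,0,0.004,-0.004,-0.001,-1, 0.0586,0.128,0,0.004,-0.004,-0.001,-1, 0.0586,0.128,0.03,0.004,-0.004,-0.001,-1, 0.0586,0.128,0.055,0.004,-0.004,-0.001,-1, 0.0586,0.128,0.062,0.004,-0.004,-0.001,-1, 0.0586,0.128,0.062,0.004,-0.004,-0.001,-1]'; python3 rel.py 2
```

```text
t: 12.8
eef_pos: [0.6595, 0.0217, 0.011]
ee_rot: [-2.787, -1.448, 0.003]
force: [0.1, -0.4, 0.1]
opening: -0.001
rel mm [39.3 31.3] z 0.011 Ftool [-0.3  0.3 -0.1] turn [-0.002, 0.001, 0.0]
```

```bash
python3 -m inch '[-0.004,0,0,0,0,0,-1, -0.008,0,0,0,0,0,-1, -0.011,-0.001,0,0,0,0,-1, -0.014,-0.001,0,0,0,0,-1]';python3 rel.py 2; python3 -m inch '[-0.004,0,0,0,0,0,-1, -0.008,0,0,0,0,0,-1, -0.012,0,0,0,0,0,-1, -0.017,-0.001,0,0,0,0,-1]'; python3 rel.py 2
```

```text
t: 13.2
eef_pos: [0.6508, 0.0105, 0.0119]
ee_rot: [-2.788, -1.448, 0.001]
force: [-0.1, 0.9, -0.0]
opening: 0.001
rel mm [38.6 17.2] z 0.0119 Ftool [ 0.7 -0.6  0. ] turn [-0.001, 0.001, 0.0]
t: 13.6
eef_pos: [0.6403, -0.003, 0.0121]
ee_rot: [-2.788, -1.448, 0.0]
force: [1.8, 1.5, 0.7]
opening: -0.003
rel mm [37.8  0.1] z 0.0121 Ftool [ 2.3  0.6 -0.7] turn [-0.0, 0.0, 0.0]
```

```bash
python3 -m inch '[-0.004,-0.001,0.001,0,0,0,-1, -0.008,-0.003,0.001,0,0,0,-1, -0.012,-0.0055,0.001,0,0,0,-1, -0.016,-0.008,0.001,0,0,0,-1]';python3 rel.py 2; python3 -m inch '[-0.003,-0.0025,0,0,0,0,-1, -0.005,-0.005,0,0,0,0,-1, -0.007,-0.0075,0,0,0,0,-1]'; python3 rel.py 2;  python3 -m inch '[-0.001,-0.0015,0,0,0,0,-1, -0.002,-0.003,0,0,0,0,-1, -0.003,-0.0045,0,0,0,0,-1]'; python3 rel.py 2
```

```text
t: 14.0
eef_pos: [0.6242, -0.0117, 0.0112]
ee_rot: [-2.788, -1.448, 0.0]
force: [2.6, 0.6, 0.8]
opening: 0.0
rel mm [ 29.6 -16.3] z 0.0112 Ftool [ 2.   1.8 -0.8] turn [-0.0, -0.0, 0.0]
t: 14.3
eef_pos: [0.6137, -0.0132, 0.0111]
ee_rot: [-2.788, -1.448, 0.0]
force: [1.9, 0.7, -0.2]
opening: 0.001
rel mm [ 21.9 -23.5] z 0.0111 Ftool [1.7 1.2 0.2] turn [-0.0, 0.0, 0.0]
t: 14.6
eef_pos: [0.6082, -0.013, 0.0111]
ee_rot: [-2.788, -1.448, 0.001]
force: [1.9, 0.2, -0.5]
opening: -0.001
rel mm [ 17.3 -26.6] z 0.0111 Ftool [1.3 1.4 0.5] turn [-0.0, 0.0, 0.0]
```

Now 1 mm steps to feel for the stop.

```bash
python3 -m inch '[0,-0.001,0,0,0,0,-1, 0,-0.002,0,0,0,0,-1,0,-0.002,0,0,0,0,-1]'; python3 rel.py 2; python3 -m inch '[0,-0.001,0,0,0,0,-1, 0,-0.001,0,0,0,0,-1]'; python3 rel.py 2
```

```text
t: 14.9
eef_pos: [0.6063, -0.0121, 0.011]
ee_rot: [2.788, 1.448, -0.002]
force: [0.6, -1.5, 0.0]
opening: 0.001
rel mm [ 15.2 -26.9] z 0.011 Ftool [-0.9  1.3 -0. ] turn [-0.0, 0.001, 0.0]
t: 15.1
eef_pos: [0.6053, -0.0116, 0.011]
ee_rot: [2.788, 1.448, -0.002]
force: [1.3, -1.9, -0.4]
opening: -0.002
rel mm [ 14.1 -27.1] z 0.011 Ftool [-0.9  2.1  0.4] turn [-0.0, 0.001, -0.0]
```

```bash
python3 -m inch '[0,-0.001,0,0,0,0,-1,0,-0.001,0,0,0,0,-1]'; python3 rel.py 2
```

```text
t: 15.3
eef_pos: [0.605, -0.0115, 0.0111]
ee_rot: [2.787, 1.447, -0.001]
force: [4.1, -4.0, -0.8]
opening: 0.004
rel mm [ 13.8 -27.2] z 0.0111 Ftool [-0.9  5.6  0.9] turn [0.001, 0.001, -0.0]
```

```bash
python3 -m inch '[0,-0.001,0,0,0,0,-1,0,-0.001,0,0,0,0,-1]'; python3 rel.py 2
```

```text
t: 15.5
eef_pos: [0.605, -0.0115, 0.0111]
ee_rot: [2.786, 1.445, 0.0]
force: [4.8, -4.4, -2.2]
opening: -0.002
rel mm [ 13.8 -27.2] z 0.0111 Ftool [-0.9  6.4  2.2] turn [0.003, 0.001, -0.001]
```

```bash
python3 -m inch '[0,0.006,0,0,0,0,-1, 0,0.008,-0.01,0,0,0,-1, 0,0.008,-0.05,0,0,0,-1, 0,0.008,-0.06,0,0,0,-1, 0,0.008,-0.06,0,0,0,-1]'
python3 - <<'E'
from h import *
from station import r
v=np.load("pose.npy"); st=r.read_state(); print(go(v,(-.074,-.108),.012,st))
E
```

```text
t: 16.0
eef_pos: [0.6127, -0.0158, 0.0739]
ee_rot: [2.784, 1.445, 0.006]
force: [-0.3, -0.6, -0.2]
opening: 0.0
([-0.1579, -0.1308, 0.0609], [0.006, -0.001, -0.001])
```

```bash
python3 -m inch '[-0.035,-0.03,-0.01,0.006,-0.001,-0.001,-1, -0.07,-0.06,-0.01,0.006,-0.001,-0.001,-1, -0.105,-0.09,-0.01,0.006,-0.001,-0.001,-1, -0.14,-0.12,-0.005,0.006,-0.001,-0.001,-1, -0.158,-0.131,0,0.006,-0.001,-0.001,-1, -0.158,-0.131,0,0.006,-0.001,-0.001,-1, -0.158,-0.131,0.03,0.006,-0.001,-0.001,-1, -0.158,-0.131,0.055,0.006,-0.001,-0.001,-1, -0.158,-0.131,0.0605,0.006,-0.001,-0.001,-1, -0.158,-0.131,0.0605,0.006,-0.001,-0.001,-1]'; python3 rel.py 3
```

```text
t: 17.0
eef_pos: [0.4146, -0.0693, 0.0116]
ee_rot: [-2.786, -1.448, 0.003]
force: [1.2, 0.4, -0.5]
opening: 0.003
rel mm [-40.7 -32. ] z 0.0116 Ftool [1.  0.7 0.5] turn [-0.002, 0.001, 0.001]
```

```bash
python3 -m inch '[0.004,0,0,0,0,0,-1, 0.008,0.001,0,0,0,0,-1, 0.011,0.002,0,0,0,0,-1, 0.014,0.002,0,0,0,0,-1]';python3 rel.py 3; python3 -m inch '[0.004,0,0,0,0,0,-1, 0.008,0,0,0,0,0,-1, 0.012,0,0,0,0,0,-1, 0.017,0.001,0,0,0,0,-1]'; python3 rel.py 3
```

```text
t: 17.4
eef_pos: [0.425, -0.0588, 0.0122]
ee_rot: [-2.787, -1.448, 0.001]
force: [0.0, -0.1, -0.1]
opening: -0.001
rel mm [-38.2 -17.4] z 0.0122 Ftool [-0.1  0.1  0.1] turn [-0.001, 0.0, 0.001]
t: 17.8
eef_pos: [0.4356, -0.0454, 0.0122]
ee_rot: [-2.787, -1.448, 0.002]
force: [-1.0, -2.4, 0.3]
opening: 0.003
rel mm [-37.3  -0.3] z 0.0122 Ftool [-2.5  0.6 -0.3] turn [-0.001, 0.001, 0.0]
```

```bash
python3 -m inch '[0.004,0.001,0.001,0,0,0,-1, 0.008,0.003,0.001,0,0,0,-1, 0.012,0.0055,0.001,0,0,0,-1, 0.016,0.008,0.001,0,0,0,-1]';python3 rel.py 3; python3 -m inch '[0.003,0.0025,0,0,0,0,-1, 0.005,0.005,0,0,0,0,-1, 0.007,0.0075,0,0,0,0,-1]'; python3 rel.py 3;  python3 -m inch '[0.001,0.0015,0,0,0,0,-1, 0.002,0.003,0,0,0,0,-1, 0.003,0.0045,0,0,0,0,-1]'; python3 rel.py 3
```

```text
t: 18.2
eef_pos: [0.4516, -0.0367, 0.011]
ee_rot: [-2.787, -1.448, 0.003]
force: [-2.7, -1.5, -0.4]
opening: -0.002
rel mm [-29.2  16. ] z 0.011 Ftool [-2.7 -1.3  0.4] turn [-0.002, 0.001, 0.001]
t: 18.5
eef_pos: [0.4619, -0.0352, 0.0109]
ee_rot: [-2.786, -1.448, 0.003]
force: [-2.6, -0.8, -0.0]
opening: 0.005
rel mm [-21.7  23.2] z 0.0109 Ftool [-2.2 -1.6  0. ] turn [-0.002, 0.001, 0.001]
t: 18.8
eef_pos: [0.4674, -0.0353, 0.0108]
ee_rot: [-2.786, -1.448, 0.003]
force: [-3.0, -0.8, -1.3]
opening: 0.001
rel mm [-17.1  26.2] z 0.0108 Ftool [-2.4 -1.9  1.3] turn [-0.002, 0.001, 0.001]
```

```bash
python3 -m inch '[0,0.001,0,0,0,0,-1, 0,0.002,0,0,0,0,-1]'; python3 rel.py 3
```

```text
t: 19.0
eef_pos: [0.4693, -0.0362, 0.0109]
ee_rot: [-2.786, -1.448, 0.002]
force: [-1.6, 3.5, -0.4]
opening: -0.001
rel mm [-15.   26.5] z 0.0109 Ftool [ 1.9 -3.3  0.4] turn [-0.002, 0.0, 0.001]
```

```bash
python3 -m inch '[0,0.001,0,0,0,0,-1,0,0.001,0,0,0,0,-1]'; python3 rel.py 3
```

```text
t: 19.2
eef_pos: [0.4702, -0.0366, 0.0109]
ee_rot: [-2.785, -1.448, 0.001]
force: [-0.9, 2.4, -1.1]
opening: 0.0
rel mm [-14.   26.7] z 0.0109 Ftool [ 1.5 -2.1  1.1] turn [-0.003, -0.0, 0.001]
```

```bash
python3 -m inch '[0,0.001,0,0,0,0,-1,0,0.001,0,0,0,0,-1]'; python3 rel.py 3
```

```text
t: 19.4
eef_pos: [0.4704, -0.0367, 0.0108]
ee_rot: [-2.784, -1.448, 0.002]
force: [-3.9, 5.1, 2.3]
opening: 0.002
rel mm [-13.8  26.8] z 0.0108 Ftool [ 1.9 -6.1 -2.3] turn [-0.004, -0.001, 0.001]
```

```bash
python3 -m inch '[0,0.001,0,0,0,0,-1,0,0.001,0,0,0,0,-1]'; python3 rel.py 3
```

```text
t: 19.6
eef_pos: [0.4705, -0.0367, 0.0108]
ee_rot: [-2.782, -1.447, 0.003]
force: [-5.4, 5.7, 2.1]
opening: -0.001
rel mm [-13.8  26.8] z 0.0108 Ftool [ 1.5 -7.7 -2.1] turn [-0.006, -0.001, 0.001]
```

```bash
python3 -m inch '[0,-0.006,0,0,0,0,-1, 0,-0.008,-0.01,0,0,0,-1, 0,-0.008,-0.05,0,0,0,-1, 0,-0.008,-0.10,0,0,0,-1, -0.04,-0.008,-0.13,0,0,0,-1, -0.09,-0.008,-0.15,0,0,0,-1, -0.14,0,-0.15,0,0,0,-1, -0.19,0.02,-0.15,0,0,0,-1, -0.24,0.03,-0.15,0,0,0,-1, -0.28,0.04,-0.15,0,0,0,-1]'; python3 -m inch '[-0.05,0.03,-0.02,0,0,0,-1, -0.1,0.06,-0.03,0,0,0,-1,-0.1,0.06,-0.03,0,0,0,-1,-0.1,0.06,-0.03,0,0,0,-1]'
python3 - <<'E'
from h import *
from station import viewer
v=np.load("pose.npy"); ims=[]
for n,(x,y,w) in (("top",(240,160,130)),("side",(215,130,130))):
    p=viewer.get_image(n); k=400/w
    im=cv2.resize(p["frame"][y:y+w,x:x+w],(400,400),interpolation=cv2.INTER_CUBIC)
    for i in PIV:
        for q,z in ((PIV[i],.057),(armpt(i,0,.046),.041)):
            u=(proj([*c2w(v,q)[0],z],p)[0]-[x,y]+.5)*k; cv2.circle(im,tuple(int(a) for a in u),3,(0,0,255),1)
    ims.append(im)
cv2.imwrite("pics/end.png",np.hstack(ims))
E
```

```text
t: 20.6
eef_pos: [0.3422, -0.2915, 0.1616]
ee_rot: [-2.784, -1.448, 0.003]
force: [1.5, 0.9, 1.0]
opening: 0.002
t: 21.0
eef_pos: [0.3334, -0.4109, 0.1922]
ee_rot: [-2.788, -1.445, 0.003]
force: [0.4, 1.4, 0.1]
opening: -0.002
```

View pics/end.png

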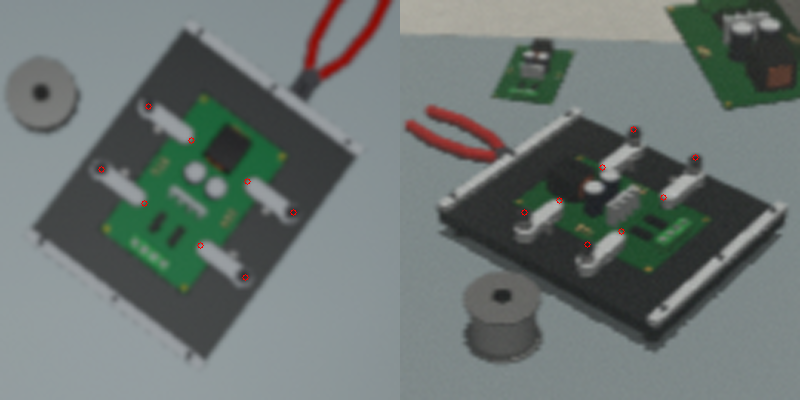

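The last view shows all four arms closed and parallel over the board's edge. The pivots are where they were within about 1 px, and the reel and stripper haven't moved. Handing in.

```bash
python3 -c "
from station import r
print(r.close_job())"
```

```text
the job is handed in; nothing more can be done
None
```

I pushed hold-downs 1, 2 and 3 closed with the shut fingertips and handed the job in at about 21 s of the 61 s allowed. No verdict is reported.

**Stops:** Each arm turned at about 2 N and then stopped hard at about 6 to 8 N. The stopping positions were nearly the same for all three, at 13.0, 13.8 and 13.8 mm from the screw axis, so I take all three as home against their pins.

**Last view:** All four arms, including hold-down 4, are closed and parallel over the board's edge. The carrier's screws are within about 1 px of where they started. The reel and stripper show no movement, and the gripper is well clear.

**Checks that disagreed:**
- **Fingertip length:** The real fingertip ended about 24 mm short of the reported TCP. I saw this in the side view and confirmed it by touching the bench mat at 8.6 N. I corrected the working height for it.
- **Hold-down 1:** At first contact the tool rose about 3 mm, with an upward force of about 3.6 N. A picture showed the finger beside the arm as intended, and the force vanished as I continued.
- **Side camera:** It differed from the top-view fit by about 2 px at first. Fitting both views together brought this to within about 1 px.

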